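# Level the bench balance so that it no longer rocks

## Robot

A 7-joint arm with a two-finger parallel gripper is mounted at the origin on the work surface. World frame = base frame: x ahead of the robot, y to its left, z up, the work surface at z = 0. Lengths are in m, angles in rad, forces in N, time in s.
With the tool pointing down it reaches from about 0.4 to 0.875 m from the base axis. Payload 19.3 kg.
Tool frame: the origin (TCP) lies at the very end of the fingers, on their centre line; the grasp point (between the pads) lies bot.grasp_offset behind it (bot.grasp_offset is the distance from the TCP to the grasp point, in m); z points along the fingers, y is the direction in which the jaws open and shut (so a half turn about z gives the same grasp; the last joint's range is limited). The gripper opens to 85 mm and grips with 20 to 120 N. Pads are 22 mm wide; open, the fingers measure 114 mm over their backs; the gripper's body (76 mm by 85 mm) begins 54 mm behind the grasp point. The pads swing forward as they close: fully open they stand 13 mm farther back than shut.
Start: joints at [-1.221, 0.521, -0.036, 1.599, 0.021, 1.021, -0.113], TCP at [0.255, 0.571, 0.231] pointing down, gripper open.
Joint ranges: [-2.91, 2.91], [-0.3, 2.13], [-1.5, 1.42], [0.17, 2.43], [-1.26, 4.41], [0.16, 1.93], [-2.52, 2.52]. Speed limits (rad/s): [1.89, 1.89, 2.39, 2.39, 3.01, 3.01, 3.01].

## Interface

Orientations are given as [roll, pitch, yaw] about the fixed x, y, z axes, in that order (R = Rz(yaw) Ry(pitch) Rx(roll)).
In Python, from workcell import bot gives the robot as it stands. The module is installed in compiled form; this text tells all that it offers.
- The arm moves only by the shell command python3 -m handwheel 'ROWS' [OPENING] [FORCE]. ROWS is JSON, a list of rows, each a list of 6 numbers: the shift along the tool's x, y, z as a fraction of full scale, then the turn, a rotation vector about the tool's x, y, z as a fraction of full scale. In form: [[x, y, z, rx, ry, rz], ...]. A call has 1 to 8 rows; each row shifts and turns the commanded pose from where the row before left it, along the tool's axes as they then stand; what a row does not reach is not made up. Full scale, the value 1, is 0.025 m for a shift and 360 degrees for a turn. A row lasts 1/8 s, in which the tool goes at most 62.5 mm and 10.7 degrees, less where a joint would pass 70% of its speed; a pose out of reach is approached as far as the arm can. A call with a number of a shift or a turn outside -1 to 1 is refused whole. A call with a gripper value outside its range is refused whole. OPENING is the closure, from -1 (fully open) to 1 (shut), set as the call begins (- or left out, the last holds). The fingers move at their own pace and stop on an object; FORCE is the grip in N (left out, the last holds). Time passes only in rows, so rows that do not move let the fingers close. It gives the time, the measured TCP pose, the force and the opening at its end, in the units of the state.
- bot.observe(): the state, without advancing time (a new reading comes with each control period).
- bot.grab_frame(name): name is "side" or "top"; returns a dict with "pixels" (384x512x3 uint8, blue, green, red), "vertical_fov" (degrees; the focal length in pixels is half the picture's height over the tangent of half this angle, whatever the lens; pixels are square), "cx", "cy" (the principal point, pixels), "R" (3x3) and "t" (3): a world point X has camera coordinates R X + t. Camera axes: x right, y down, z forward; pixel columns grow to the right and rows downward; lengths in m; the calibration is good to about 2 mm. A picture is of the moment at which its call begins. There is no depth.
- bot.job_done(): hands the job in, once; it reports no verdict.
Trained networks look in a picture, given as the dict that the camera call returned (one of the last four; its "shot" number tells which), for a name from the list of things; names that differ only in an ending like _2 or _b are one class to them, and where a whole thing is asked for, a point or a joint stands for the part that bears it (a point fixed in the world has none). Each returns a list of dicts, best first, with "score" (0 to 1); they miss things now and then, are a little off and sometimes report something else, mostly with a low value. They report only what shows in the picture. A call takes as long as a camera call.
- bot.trace(picture, thing): "region" (384x512 bool, what is visible of it) and "point" ([column, row] in pixels, amid what is visible of it).
The state is a dict: "clock": time; "qpos": joint angles; "qd": joint speeds; "joint_efforts": joint torques, N m; "position": TCP position; "tool_rot": TCP orientation; "force": force on the tool from outside, world axes, zero at the start; "moment": the same for the moment, N m; "grip_width": finger opening in m.
Only numpy, scipy, OpenCV 4.12 (cv2) and the standard library are available. Lean on these libraries where they do the work, as an engineer would, in place of code of your own. Each camera call takes 0.05 s, during which the arm holds its last target.

## Task

The small bench balance rocks on its levelling plate: screw its two knurled levelling screws down until the plate is level and all four feet firmly carry a fair share of the weight (at least about an eighth each), so that it no longer rocks, then let go. Work gently: do not lean on the balance or jack it hard on one foot, leave it where it stands with the two things on its plate, and leave everything else on the bench alone.

Things in the scene. Friction and masses are not known exactly. Their poses are not given: they have to be found in the camera images.
- base: Balance on its loose levelling plate, about 3.2 kg: aluminium plate 270 x 224 x 14 mm; grey housing 100 x 100 mm in the middle, its pan 41 mm above the plate's top. Origin: centre of the plate's underside, z up (tilts with it), x along the 270 mm side, display toward -x. Feet at (x, y) mm: plain foot_1 (-108, 85), foot_3 (108, -85); screw foot_2 (108, 85), foot_4 (-108, -85).
- knob_2_top (a point): centre of the top face of the screw knob at foot_2: plain knurled steel cylinder, 36 mm across, 24 mm high, its lower edge at first 17 to 19 mm above the plate. Clockwise from above, knob and foot go down through the plate, 10 mm a turn. Foot free: the knob sinks 1.6 mm per rad. Foot bearing: the knob keeps its height and the plate's corner rises.
- knob_4_top (a point): the same for the screw knob at foot_4. At first the plate, resting on foot_1 and foot_3, leans to the screw on whose side (plate's +y: knob_2, -y: knob_4) the brass weight stands; the other screw's foot hangs in the air.
- knob_2 (a joint): turn of knob_2, rad, growing clockwise from above (foot going down); range 0 (backed off) to 8.2, starts at 0.75 to 1.45; at 3.77 its foot is level with the plain feet's undersides. About 0.06 N m of friction; it stays where it is left.
- knob_4 (a joint): the same for the knob at foot_4
- foot_1: plain domed rubber foot, 24 mm across, fixed to the plate, reaching 22 mm below the plate's underside. Origin at the plate's underside. Every foot stands on a worn cork disc fixed to the bench, 48 mm across, 1 to 6 mm thick, each different and not measured, so where a screw's foot begins to bear must be felt.
- foot_3: the same at the opposite corner
- foot_2: swivel domed rubber foot, 24 mm across, under the screw of knob_2; does not rotate. Its underside is 16 mm below this origin, which goes down with the screw (at the plate's underside when backed off). The feet are springy: from its first touch a screw needs 1.4 to 2.4 rad more (best 2) to share the load evenly. A hand that keeps sinking the knob with the thread past the touch feels an upward push growing about 5 N per rad.
- foot_4: the same under knob_4. Those 2 rad past the touch also tip the plate by about 0.009 rad about the line foot_1 - foot_3 (0.0057 per rad at the end), the screw's corner going up.
- weight: brass calibration weight of 0.3 kg, 36 mm in diameter, 46 mm high with a small knob, standing upright on the plate's rim beside the housing, 85 mm from the middle along the plate's +y or -y. Origin: centre of its underside.
- capsule_box: small white lidded round box, 36 mm in diameter, 19 mm high, 30 g, standing on the plate on the opposite rim. Origin: centre of its underside.
- pliers: pliers lying on the bench beside the plate, about 140 mm long, 12 mm high. Origin near its joint, at bench level.
- marker: pen, 150 mm long, 13 mm thick, lying on the bench beside the plate. Origin at mid-length, at bench level.
- cutters: cutting pliers with wooden handles lying at the left of the bench
- tape: flat yellowish reel, 100 mm across, 14 mm high, at the left
- jar: glass jar, 56 mm across, 75 mm high, at the back left
- cup: white plastic cup, 60 mm across, 50 mm high, at the back right

How it is judged:
By the outcome, as a careful person would: the job done as asked, in the order asked, and still so for the second after the job is handed in, with the robot touching nothing.
It also fails if it takes over 72 s, if anything falls off the work surface, if the arm or the gripper's body presses on something with over 40 N, if the wrist force passes 120 N, or if a joint passes its speed limit or range.

## Working session

There is one attempt and no reset: what is moved stays moved. The work goes in short steps, Python scripts to look and compute and a shell command to move; the robot and the scene stay as the last step left them, time stands still between calls to the robot, and variables do not carry over. Pictures are saved under pics/ and viewed, and the job is handed in when it is done.

```bash
mkdir -p pics; ls; python3 - <<'E'
from workcell import bot
import cv2
print(bot.observe(), bot.grasp_offset)
for n in("side","top"):
    f=bot.grab_frame(n); cv2.imwrite(f"pics/{n}0.png",f["pixels"]); print(n,f["vertical_fov"],f["cx"],f["cy"],f["R"],f["t"])
    for th in("knob_2_top","weight","capsule_box","base","pliers","marker","foot_1"):
        for r in bot.trace(f,th)[:3]: print(th,round(r["score"],2),r["point"],r["region"].sum())
E
```

```text
pics
{'clock': 0.0, 'qpos': array([-1.22119458,  0.52203616, -0.0363326 ,  1.59999328,  0.02115253,
        1.02109284, -0.11281205]), 'qd': array([-1.64947931e-05,  1.09821610e-03, -1.32883462e-03, -6.29694067e-04,
       -2.03278585e-03,  2.05049503e-03,  8.94093299e-04]), 'joint_efforts': array([-4.47265256e-04, -9.27101970e+01,  1.97945125e+00, -3.69914961e+01,
        1.76255463e-02,  8.29271274e-03, -6.41000588e-05]), 'position': array([0.25461954, 0.57041783, 0.23071713]), 'tool_rot': array([-3.14044616e+00,  3.85045628e-05,  2.72174832e+00]), 'force': array([-0.381147  ,  0.42143165, -0.1744478 ]), 'moment': array([ 0.02809194,  0.04010342, -0.03036017]), 'grip_width': 0.08540995009692376} 0.0187
side 54.09334082229149 250.10369240725348 192.21035182914375 [[ 0.75359086 -0.65701561  0.02076776]
 [-0.42499863 -0.51108499 -0.74710662]
 [ 0.5014748   0.55418645 -0.66437972]] [-0.40174827  0.32452994  0.91154848]
knob_2_top 0.49 [228.5, 201.3] 108
weight 0.63 [274.8, 224.7] 182
capsule_box 0.43 [228.6, 198.9] 119
base 0.72 [251.6, 220.4] 4651
base 0.54 [394.2, 275.1] 519
base 0.29 [226.9, 200.7] 102
pliers 0.65 [315.8, 253.9] 382
marker 0.67 [212.9, 198.5] 127
top 56.33871703256518 257.25755177394876 188.679242616364 [[ 0.00431877 -0.9999858  -0.00312231]
 [-0.98479667 -0.00371091 -0.17367136]
 [ 0.17365731  0.00382489 -0.98479871]] [0.03560146 0.55531932 1.22294615]
knob_2_top 0.66 [238.5, 172.8] 96
weight 0.53 [295.7, 185.2] 90
capsule_box 0.46 [245.5, 204.2] 54
base 0.79 [274.1, 196.8] 4507
pliers 0.71 [326.3, 176.9] 177
```

```bash
python3 - <<'E'
import cv2,numpy as np
a=cv2.imread("pics/top0.png")[130:265,185:365]; b=cv2.imread("pics/side0.png")[140:310,160:350]
cv2.imwrite("pics/t1.png",cv2.resize(a,None,fx=4.4,fy=4.4,interpolation=cv2.INTER_CUBIC))
cv2.imwrite("pics/s1.png",cv2.resize(b,None,fx=3.5,fy=3.5,interpolation=cv2.INTER_CUBIC))
E
```

```text
(no output)
```

View pics/top0.png

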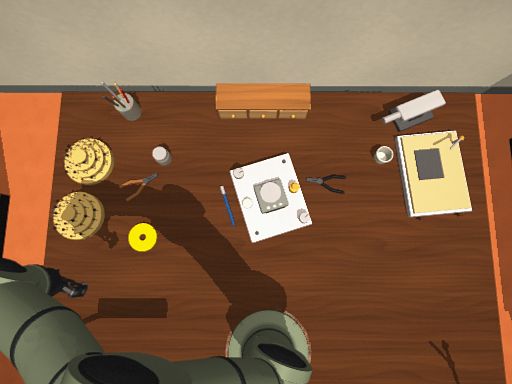

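View pics/side0.png

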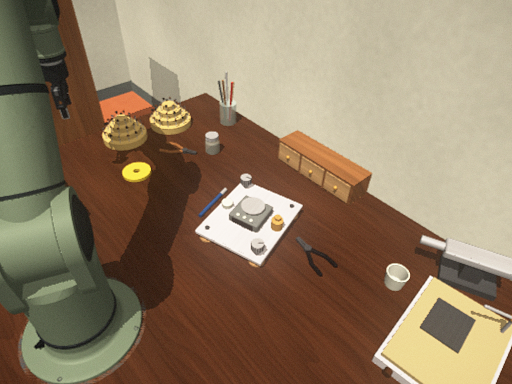

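```bash
sleep 0.1
```

```text
(no output)
```

View pics/t1.png

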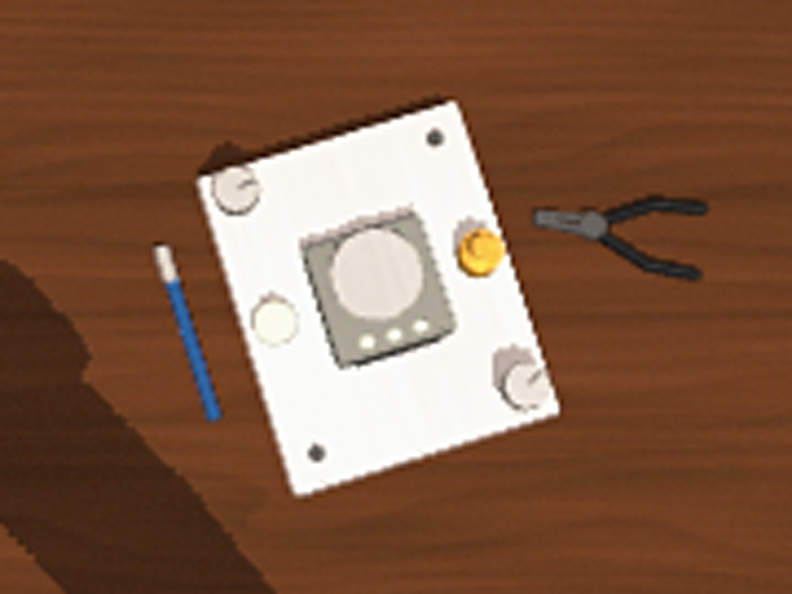

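View pics/s1.png

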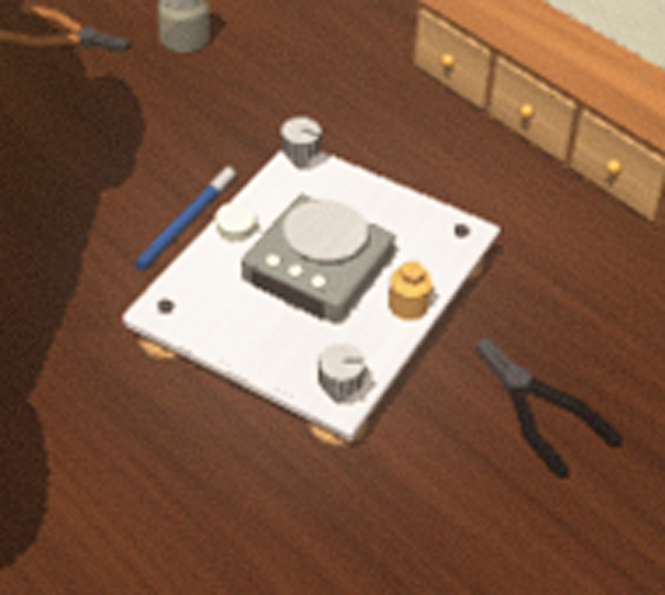

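The balance yaw is about +17°. The brass weight is on the plate's -y side (right in the top view), so the plate leans on knob_4 (top view 304,217) and knob_2 (238,173) hangs free. The pen and pliers lie clear on either side.

```bash
cat > h.py <<'E'
import numpy as np, cv2
def K(f):
    F=192/np.tan(np.radians(f["vertical_fov"]/2)); return np.array([[F,0,f["cx"]],[0,F,f["cy"]],[0,0,1]])
def P(f): return K(f)@np.c_[np.array(f["R"]),np.array(f["t"])]
def tri(f1,u1,f2,u2):
    X=cv2.triangulatePoints(P(f1),P(f2),np.array(u1,float).reshape(2,1),np.array(u2,float).reshape(2,1)); X=X[:3,0]/X[3,0]
    e=[np.linalg.norm(proj(f,X)-u) for f,u in((f1,u1),(f2,u2))]; return X,e
def proj(f,X):
    x=P(f)@np.r_[X,1]; return x[:2]/x[2]
def onz(f,u,z):
    R=np.array(f["R"]);t=np.array(f["t"]); c=-R.T@t; d=R.T@np.linalg.inv(K(f))@np.r_[u,1]; return c+d*(z-c[2])/d[2]
E
python3 - <<'E'
from h import *
from workcell import bot
t=bot.grab_frame("top"); s=bot.grab_frame("side")
T=lambda u,v:np.array([(u+.5)/4.4-.5+185,(v+.5)/4.4-.5+130]); S=lambda u,v:np.array([(u+.5)/3.5-.5+160,(v+.5)/3.5-.5+140])
pts={"k2":(T(237,188),S(301,132)),"k4":(T(523,386),S(343,358)),"f1":(T(317,453),S(165,306)),"f3":(T(435,138),S(461,231)),
"cA":(T(198,178),None),"cB":(T(457,100),S(499,229)),"cC":(T(559,410),S(348,441)),"cD":(T(296,495),S(123,324))}
z={"k2":.082,"k4":.08,"f1":.04,"f3":.04}
for k,(a,b) in pts.items():
    if b is not None: X,e=tri(t,a,s,b); print(k,X.round(4),np.round(e,2),end=" ")
    print(k,"top@z",onz(t,a,z.get(k,.04))[:2].round(4), "side@z",None if b is None else onz(s,b,z.get(k,.04))[:2].round(4))
E
```

```text
k2 [0.6048 0.1043 0.0838] [0.54 0.53] k2 top@z [0.6068 0.1033] side@z [0.6046 0.1066]
k4 [ 0.4518 -0.1208  0.0796] [0.24 0.27] k4 top@z [ 0.451  -0.1202] side@z [ 0.4522 -0.1213]
f1 [0.3995 0.04   0.0428] [0.41 0.44] f1 top@z [0.4009 0.0393] side@z [0.3998 0.0428]
f3 [ 0.6571 -0.0556  0.0424] [0.37 0.39] f3 top@z [ 0.6589 -0.0566] side@z [ 0.6579 -0.0535]
cA top@z [0.6244 0.1378] side@z None
cB [ 0.6897 -0.0737  0.0386] [0.66 0.69] cB top@z [ 0.6913 -0.075 ] side@z [ 0.6863 -0.0737]
cC [ 0.4344 -0.1541  0.0248] [0.89 1.05] cC top@z [ 0.4358 -0.1536] side@z [ 0.4236 -0.1609]
cD [0.367  0.0566 0.0294] [0.36 0.39] cD top@z [0.3678 0.0558] side@z [0.3611 0.0487]
```

```bash
python3 -m handwheel '[[-0.8,-0.96,0,0,0,0],[-0.8,-0.96,0,0,0,0],[-0.8,-0.96,0,0,0,0],[-0.8,-0.96,0,0,0,0],[-0.8,-0.96,0,0,0,0],[-0.8,-0.96,0,0,0,0],[-0.8,-0.96,0,0,0,0],[-0.8,-0.96,0,0,0,0]]' -0.2 25
python3 -m handwheel '[[-0.8,-0.96,0,0,0,0],[-0.8,-0.96,0,0,0,0],[-0.8,-0.96,0,0,0,0],[-0.8,-0.96,0,0,0,0],[-0.8,-0.96,0,0,0,0],[-0.8,-0.96,0,0,0,0],[-0.8,-0.96,0,0,0,0],[-0.8,-0.96,0,0,0,0]]'
python3 -m handwheel '[[-0.8,-0.96,0,0,0,0],[-0.8,-0.96,0,0,0,0],[-0.8,-0.96,0,0,0,0],[-0.8,-0.96,0,0,0,0],[-0.8,-0.96,0,0,0,0],[-0.8,-0.96,0,0,0,0],[-0.8,-0.96,0,0,0,0],[0,0,0,0,0,0]]'
python3 -c "
from workcell import bot
o=bot.observe();print(o['qpos'],o['position'],o['tool_rot'])"
```

```text
clock: 1.9
position: [0.3228, 0.3292, 0.2314]
tool_rot: [3.141, 0.0, 2.722]
force: [0.6, -0.7, 0.3]
grip_width: 0.0512
clock: 2.9
position: [0.3907, 0.0887, 0.2315]
tool_rot: [3.141, 0.0, 2.722]
force: [0.4, -0.3, -0.3]
grip_width: 0.051
clock: 3.9
position: [0.45, -0.1227, 0.2313]
tool_rot: [-3.141, 0.0, 2.719]
force: [-0.7, 1.1, -0.0]
grip_width: 0.0513
[-0.11827224  0.2795744   0.31414763  2.01492292 -0.11164153  0.86286196
  1.40524657] [ 0.4499711  -0.122673    0.23134089] [-3.14105974e+00  4.86439936e-04  2.71887871e+00]
```

```bash
python3 -m handwheel '[[-0.03,0.08,1,0,0,0],[0,0,1,0,0,0],[0,0,1,0,0,0],[0,0,1,0,0,0],[0,0,1,0,0,0],[0,0,0.4,0,0,0],[0,0,0,0,0,0]]'
python3 - <<'E'
from workcell import bot
import cv2
for n,(a,b,c,d) in (("top",(170,265,250,370)),("side",(170,280,190,330))):
    f=bot.grab_frame(n)["pixels"][a:b,c:d]; cv2.imwrite(f"pics/{n}2.png",cv2.resize(f,None,fx=5,fy=5,interpolation=cv2.INTER_CUBIC))
E
```

```text
clock: 4.78
position: [0.4512, -0.119, 0.0963]
tool_rot: [-3.141, -0.001, 2.722]
force: [-0.6, 0.3, 0.3]
grip_width: 0.0512
```

View pics/side2.png

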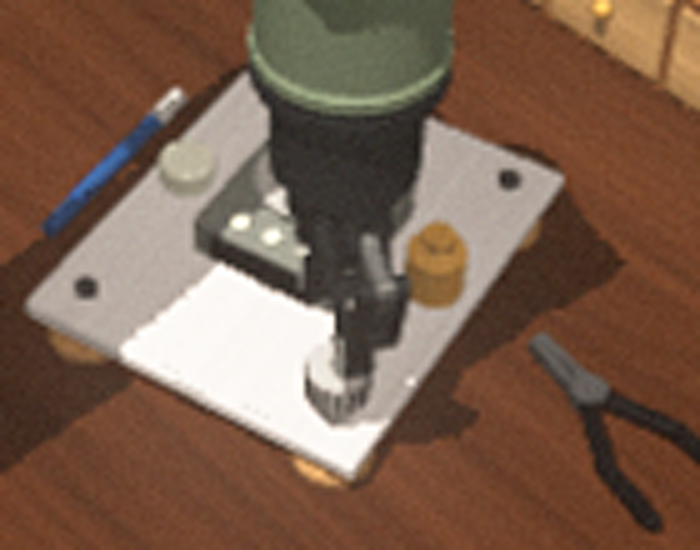

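View pics/top2.png

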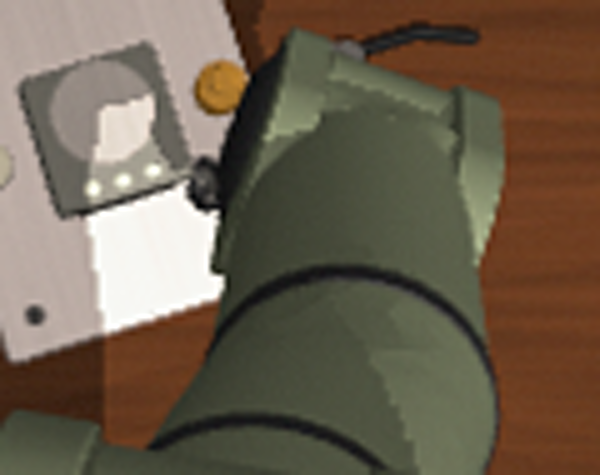

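```bash
python3 -m handwheel '[[0,-0.08,0.3,0,0,0],[0,0,0.3,0,0,0],[0,0,0.3,0,0,0],[0,0,0.3,0,0,0],[0,0,0.3,0,0,0],[0,0,0.2,0,0,0],[0,0,0,0,0,0]]'
python3 -m handwheel '[[0,0,0,0,0,0],[0,0,0,0,0,0],[0,0,0,0,0,0]]' 0.2 20
python3 -c "
from workcell import bot
o=bot.observe();print(o)"
python3 -m handwheel '[[0,0,0,0,0,0],[0,0,0,0,0,0]]'
```

```text
clock: 5.75
position: [0.4503, -0.1212, 0.0535]
tool_rot: [-3.141, -0.001, 2.722]
force: [-0.3, 0.1, 0.4]
grip_width: 0.0515
clock: 6.12
position: [0.4504, -0.1217, 0.0542]
tool_rot: [-3.141, 0.0, 2.721]
force: [-2.8, -3.7, 5.6]
grip_width: 0.0356
{'clock': 6.125, 'qpos': array([-0.0060594 ,  0.58813014,  0.18748917,  2.14592192, -0.25116422,
        0.42720041,  1.53012928]), 'qd': array([-1.67421924e-03,  1.88333337e-05, -2.04944002e-03, -6.94211089e-04,
       -2.33230165e-04,  2.91841026e-04, -2.16803887e-04]), 'joint_efforts': array([-2.07305185e+00, -7.57742929e+01,  4.35402051e+00, -1.80825967e+01,
       -5.23148775e-01, -3.59838512e-01, -7.70717917e-03]), 'position': array([ 0.45040233, -0.12170306,  0.05420965]), 'tool_rot': array([-3.14126499e+00,  4.70711796e-04,  2.72106169e+00]), 'force': array([-2.76464378, -3.65607   ,  5.58413684]), 'moment': array([-0.66628668,  0.47625294, -0.02987115]), 'grip_width': 0.03561706861241174}
clock: 6.38
position: [0.4504, -0.1216, 0.0542]
tool_rot: [-3.141, 0.0, 2.721]
force: [-2.8, -4.8, 4.7]
grip_width: 0.035
```

```bash
python3 -m handwheel '[[0,-0.02,-0.02,0,0,0],[0,-0.01,-0.01,0,0,0],[0,0,0,0,0,0]]'
```

```text
clock: 6.75
position: [0.4503, -0.1218, 0.0546]
tool_rot: [3.141, 0.0, 2.722]
force: [-0.9, -1.0, 1.9]
grip_width: 0.0356
```

```bash
python3 -m handwheel '[[0,0,-0.01,0,0,0.02],[0,0,0,0,0,0.025],[0,0,0,0,0,0.025],[0,0,0,0,0,0]]'
python3 -c "
from workcell import bot
o=bot.observe();print(o['moment'],o['qpos'],o['force'],o['tool_rot'])"
```

```text
clock: 7.25
position: [0.4504, -0.1216, 0.0547]
tool_rot: [-3.141, 0.0, 2.283]
force: [1.1, -0.2, -0.1]
grip_width: 0.0354
[ 0.11652719 -0.28316417 -0.02813954] [-0.09012447  0.60281132  0.30016378  2.14971893 -0.40249405  0.44143201
  1.2393857 ] [ 1.11917703 -0.21326459 -0.13358574] [-3.14145472e+00  2.82178937e-04  2.28324090e+00]
```

```bash
python3 -m handwheel '[[0,0,0,0,0,0.027],[0,0,0,0,0,0.027],[0,0,0,0,0,0.027],[0,0,0,0,0,0.027],[0,0,0,0,0,0.027],[0,0,0,0,0,0.027],[0,0,0,0,0,0.027],[0,0,0,0,0,0]]'
python3 -c "
from workcell import bot
o=bot.observe();print(o['moment'],o['qpos'],o['force'],o['tool_rot'])"
```

```text
clock: 8.25
position: [0.4504, -0.1213, 0.0546]
tool_rot: [-3.141, 0.0, 1.099]
force: [3.3, 4.4, -2.6]
grip_width: 0.035
[ 0.90600585 -0.82740413 -0.07819636] [-0.30693208  0.68208546  0.60697175  2.15953849 -0.78712358  0.53244817
  0.42902425] [ 3.25898062  4.37075206 -2.58432703] [-3.14126272e+00  9.56181076e-05  1.09934425e+00]
```

```bash
python3 -m handwheel '[[0.02,0.01,0.02,0,0,0],[0.015,0,0,0,0,0],[0,0,0,0,0,0]]'
python3 -c "
from workcell import bot
o=bot.observe();print(o['moment'],o['force'])"
```

```text
clock: 8.62
position: [0.4507, -0.1212, 0.0543]
tool_rot: [-3.141, -0.0, 1.096]
force: [0.2, 3.2, 0.4]
grip_width: 0.0359
[ 0.66074602 -0.09955369  0.04046128] [0.24025273 3.22067192 0.4331545 ]
```

```bash
python3 -m handwheel '[[0.02,-0.01,0,0,0,0.027],[0.01,-0.01,0,0,0,0.027],[0,-0.01,0,0,0,0.027],[0,-0.01,0,0,0,0.027],[0,-0.01,0,0,0,0.027],[0,0,0,0,0,0.027],[0,0,0,0,0,0.027],[0,0,0,0,0,0]]'
python3 -c "
from workcell import bot
o=bot.observe();print(o['moment'],o['force'],o['qpos'])"
```

```text
clock: 9.62
position: [0.4509, -0.1205, 0.0544]
tool_rot: [3.14, -0.001, -0.095]
force: [3.8, -1.2, -0.1]
grip_width: 0.035
[-0.44620892 -1.0190646  -0.07227939] [ 3.81003016 -1.23223924 -0.13020194] [-0.48914745  0.82549477  0.90214704  2.16781271 -1.0845518   0.70831768
 -0.48377321]
```

```bash
python3 -m handwheel '[[0,0,0,0,0,0],[0,0,0,0,0,0],[0,0,-0.5,0,0,0],[0,0,-0.7,0,0,0],[0,0,-0.7,0,0,-0.028],[0,0,-0.6,0,0,-0.028],[0,0,0,0,0,-0.028],[0,0,0,0,0,-0.028]]' -0.2 20
python3 -m handwheel '[[0,0,0,0,0,-0.028],[0,0,0,0,0,-0.028],[0,0,0,0,0,-0.028],[0,0,0,0,0,-0.028],[0,0,0,0,0,-0.028],[0,0,0,0,0,-0.028],[0,0,0,0,0,-0.028],[0,0,0,0,0,-0.028]]'
python3 -c "
from workcell import bot
o=bot.observe();print(o['position'],o['tool_rot'],o['qpos'])
import numpy as np
y=o['tool_rot'][2];d=np.array([.6047,.1045])-o['position'][:2]
print(d@[np.cos(y),np.sin(y)]/.025,d@[np.sin(y),-np.cos(y)]/.025)"
```

```text
clock: 10.62
position: [0.4504, -0.1197, 0.1177]
tool_rot: [3.141, -0.0, 0.617]
force: [0.3, -0.2, 0.0]
grip_width: 0.051
clock: 11.62
position: [0.4502, -0.1201, 0.1175]
tool_rot: [-3.142, 0.001, 2.024]
force: [-0.1, -0.0, -0.7]
grip_width: 0.0511
[ 0.45023311 -0.12012567  0.11753771] [-3.14153457e+00  8.42558690e-04  2.02366197e+00] [-0.23816692  0.50522374  0.48963385  2.12696465 -0.41336882  0.6003804
  0.99821356]
5.375865628953799 9.48719152807787
```

```bash
python3 -m handwheel '[[0.54,0.95,0,0,0,0],[0.54,0.95,0,0,0,0],[0.54,0.95,0,0,0,0],[0.54,0.95,0,0,0,0],[0.54,0.95,0,0,0,0],[0.54,0.95,0,0,0,0],[0.54,0.95,0,0,0,0],[0.54,0.95,0,0,0,0]]'
python3 -m handwheel '[[0.54,0.95,0,0,0,0],[0.52,0.94,0,0,0,0],[0,0,0,0,0,-0.027],[0,0,0,0,0,-0.027],[0,0,0,0,0,-0.027],[0,0,0,0,0,-0.027],[0,0,0,0,0,0]]'
python3 - <<'E'
from workcell import bot
import cv2
o=bot.observe();print(o['position'],o['tool_rot'],o['qpos'])
for n,(a,b,c,d) in (("top",(120,265,200,350)),("side",(140,280,190,330))):
    f=bot.grab_frame(n)["pixels"][a:b,c:d]; cv2.imwrite(f"pics/{n}3.png",cv2.resize(f,None,fx=4,fy=4,interpolation=cv2.INTER_CUBIC))
E
```

```text
clock: 12.62
position: [0.5754, 0.0601, 0.1176]
tool_rot: [-3.141, 0.001, 2.018]
force: [-0.4, 0.3, 0.7]
grip_width: 0.0512
clock: 13.5
position: [0.6062, 0.1035, 0.1176]
tool_rot: [-3.141, 0.001, 2.695]
force: [0.1, 0.1, -0.1]
grip_width: 0.0509
[0.60619853 0.10346906 0.11755589] [-3.14121071e+00  7.26958142e-04  2.69514692e+00] [-0.48297044  0.6688688   0.32486462  1.7350509  -0.28313396  0.78360458
  1.10289047]
```

View pics/side3.png

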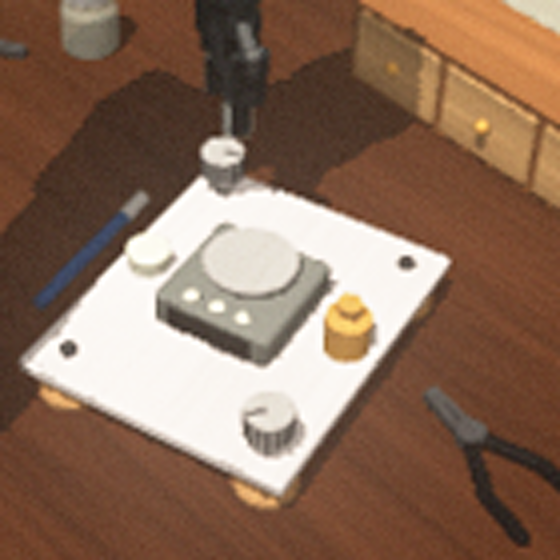

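View pics/top3.png

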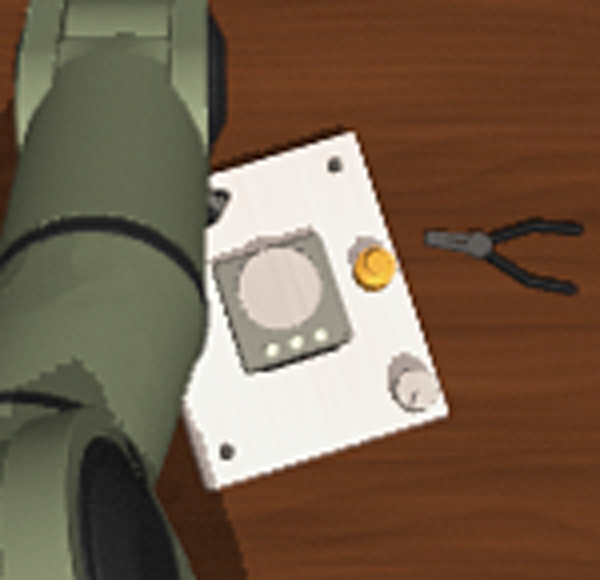

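```bash
python3 -m handwheel '[[0.07,0.055,0.2,0,0,0],[0,0,0.2,0,0,-0.027],[0,0,0.2,0,0,-0.027],[0,0,0.2,0,0,-0.027],[0,0,0.2,0,0,-0.027],[0,0,0.1,0,0,-0.027],[0,0,0,0,0,-0.025],[0,0,0,0,0,0]]'
python3 -m handwheel '[[0,0,0.3,0,0,0],[0,0,0.3,0,0,0],[0,0,0.3,0,0,0],[0,0,0.3,0,0,0],[0,0,0.24,0,0,0],[0,0,0,0,0,0]]'
python3 -m handwheel '[[0,0,0,0,0,0],[0,0,0,0,0,0],[0,0,-0.02,0,0,0],[0,0,0,0,0,0]]' 0.2 20
python3 -c "
from workcell import bot
o=bot.observe();print(o['position'],o['tool_rot'],o['qpos'],o['force'],o['moment'])"
```

```text
clock: 14.6
position: [0.6049, 0.1061, 0.089]
tool_rot: [3.141, -0.0, -2.584]
force: [-0.2, -0.5, -0.4]
grip_width: 0.0515
clock: 15.35
position: [0.6049, 0.1062, 0.0528]
tool_rot: [3.141, -0.001, -2.581]
force: [0.1, 0.0, 0.3]
grip_width: 0.051
clock: 15.85
position: [0.6051, 0.1064, 0.0539]
tool_rot: [3.141, 0.0, -2.581]
force: [-1.6, 2.6, 0.9]
grip_width: 0.0354
[0.60506111 0.10642478 0.05390073] [ 3.14142278e+00  1.22349863e-04 -2.58112260e+00] [-0.29461393  0.73285634  0.03575424  1.75251226 -0.03949793  0.656851
  1.89451605] [-1.56974455  2.64901639  0.9194449 ] [ 0.51247737  0.30795853 -0.04113247]
```

```bash
python3 -m handwheel '[[0,0.02,0,0,0,0],[0,0,0.011,0,0,0.027],[0,0,0.011,0,0,0.027],[0,0,0.011,0,0,0.027],[0,0,0.011,0,0,0.027],[0,0,0,0,0,0]]'
python3 -c "
from workcell import bot
o=bot.observe();print(o['position'],o['tool_rot'],o['force'],o['moment'])"
```

```text
clock: 16.6
position: [0.6048, 0.1067, 0.0527]
tool_rot: [-3.141, 0.0, 3.024]
force: [-1.8, 1.1, 1.2]
grip_width: 0.0352
[0.60484429 0.10669412 0.0526652 ] [-3.14099041e+00  1.47299392e-04  3.02444402e+00] [-1.81209771  1.06857598  1.17105267] [ 0.05883444  0.24446294 -0.11021247]
```

```bash
python3 -m handwheel '[[0,0,0.011,0,0,0.027],[0,0,0.011,0,0,0.027],[0,0,0.011,0,0,0.027],[0,0,0.01,0,0,0.027],[0,0,0,0,0,0]]'
python3 -c "
from workcell import bot
o=bot.observe();print(o['position'],o['tool_rot'],o['force'],o['moment'])"
```

```text
clock: 17.23
position: [0.6048, 0.1068, 0.0516]
tool_rot: [-3.141, 0.0, 2.35]
force: [-1.2, 2.5, 2.1]
grip_width: 0.0352
[0.6048464  0.10684716 0.05155184] [-3.14130544e+00  2.18686216e-04  2.34950022e+00] [-1.16036413  2.4912902   2.12440024] [ 0.38679415  0.20181624 -0.04822596]
```

```bash
python3 -m handwheel '[[0,0,0.01,0,0,0.027],[0,0,0.01,0,0,0.027],[0,0,0.01,0,0,0.027],[0,0,0.01,0,0,0.027],[0,0,0,0,0,0]]'
python3 -c "
from workcell import bot
o=bot.observe();print(o['position'],o['tool_rot'],o['force'],o['moment'])"
```

```text
clock: 17.85
position: [0.605, 0.1069, 0.0506]
tool_rot: [-3.142, 0.0, 1.673]
force: [0.5, 3.6, 3.2]
grip_width: 0.0352
[0.60495697 0.10687445 0.05058252] [-3.14157165e+00  1.95029241e-04  1.67269593e+00] [0.50592196 3.63772752 3.20457183] [ 0.79510029  0.02694488 -0.04681243]
```

```bash
python3 -m handwheel '[[0.02,0,0.01,0,0,0.02],[0.01,0,0.01,0,0,0.027],[0,0,0.01,0,0,0.027],[0,0,0,0,0,0]]'
python3 -c "
from workcell import bot
o=bot.observe();print(o['position'],o['tool_rot'],o['force'],o['moment'])"
```

```text
clock: 18.35
position: [0.6051, 0.1071, 0.0501]
tool_rot: [3.141, 0.0, 1.207]
force: [0.5, 1.9, 6.8]
grip_width: 0.0351
[0.60508418 0.10705357 0.0500605 ] [3.14114875e+00 4.48722144e-04 1.20714102e+00] [0.48622395 1.90779608 6.81645515] [ 0.32015265 -0.0756885  -0.05701516]
```

```bash
python3 -m handwheel '[[0,0,-0.015,0,0,0],[0,0,-0.015,0,0,0],[0,0,0,0,0,0]]'
python3 -m handwheel '[[0,0,-0.02,0,0,0],[0,0,-0.01,0,0,0],[0,0,0,0,0,0]]'
python3 -c "
from workcell import bot
o=bot.observe();print(o['position'],o['tool_rot'],o['force'],o['moment'])"
```

```text
clock: 18.73
position: [0.6049, 0.1071, 0.0506]
tool_rot: [3.141, 0.0, 1.204]
force: [3.0, 0.6, -0.9]
grip_width: 0.0351
clock: 19.1
position: [0.6048, 0.1071, 0.0512]
tool_rot: [3.141, 0.0, 1.201]
force: [3.6, -2.0, -5.4]
grip_width: 0.0355
[0.60479289 0.10714205 0.05123576] [3.14145303e+00 4.47058109e-04 1.20141323e+00] [ 3.59082269 -1.98694325 -5.41562497] [-0.45921097 -0.96705754  0.07175821]
```

```bash
python3 -m handwheel '[[0,0,0.025,0,0,0],[0,0,0,0,0,0]]'
python3 -m handwheel '[[0,0,0,0,0,0],[0,0,0,0,0,0],[0,0,-0.5,0,0,0],[0,0,-0.7,0,0,0],[0,0,-0.3,0,0,0]]' -0.2 20
python3 -m handwheel '[[-0.7,-0.63,0,0,0,0],[-0.71,-0.62,0,0,0,0],[0,0,0.2,0,0,0],[0,0,0.3,0,0,0],[0,0,0.3,0,0,0],[0,0,0,0,0,0]]' 1 20
python3 -c "
from workcell import bot
o=bot.observe();print(o['position'],o['tool_rot'],o['force'])"
```

```text
clock: 19.35
position: [0.6049, 0.1073, 0.0508]
tool_rot: [3.141, 0.0, 1.201]
force: [3.1, -2.5, -3.2]
grip_width: 0.0351
clock: 19.98
position: [0.6054, 0.1075, 0.0901]
tool_rot: [3.14, -0.001, 1.201]
force: [0.2, 0.7, -0.8]
grip_width: 0.051
clock: 20.72
position: [0.5628, 0.0858, 0.0675]
tool_rot: [-3.141, 0.001, 1.201]
force: [-0.1, -0.4, -0.0]
grip_width: -0.0004
[0.56283605 0.08583762 0.06746809] [-3.14086984e+00  7.71208802e-04  1.20142709e+00] [-0.11432528 -0.37584718 -0.00213573]
```

```bash
python3 -m handwheel '[[0,0,0.4,0,0,0],[0,0,0.4,0,0,0],[0,0,0.1,0,0,0],[0,0,0.04,0,0,0],[0,0,0,0,0,0]]'
python3 -m handwheel '[[0,0,0.04,0,0,0],[0,0,0,0,0,0]]'
python3 -m handwheel '[[0,0,0.04,0,0,0],[0,0,0,0,0,0]]'
```

```text
clock: 21.35
position: [0.563, 0.0858, 0.0449]
tool_rot: [3.141, -0.0, 1.201]
force: [0.5, 0.1, -0.2]
grip_width: 0.0001
clock: 21.6
position: [0.563, 0.0859, 0.0438]
tool_rot: [3.142, -0.0, 1.201]
force: [-0.2, 0.2, 0.4]
grip_width: 0.0002
clock: 21.85
position: [0.5629, 0.0858, 0.0427]
tool_rot: [-3.142, 0.0, 1.201]
force: [-0.8, 0.8, -1.1]
grip_width: -0.0002
```

```bash
python3 -m handwheel '[[0,0,0.04,0,0,0],[0,0,0,0,0,0]]'
python3 -m handwheel '[[0,0,0.04,0,0,0],[0,0,0,0,0,0]]'
```

```text
clock: 22.1
position: [0.5629, 0.0858, 0.0417]
tool_rot: [-3.141, 0.0, 1.201]
force: [-0.9, -0.2, 0.3]
grip_width: 0.0
clock: 22.35
position: [0.5629, 0.0858, 0.0407]
tool_rot: [-3.142, 0.0, 1.201]
force: [0.0, 0.0, 0.8]
grip_width: 0.0001
```

```bash
python3 -m handwheel '[[0,0,0.02,0,0,0],[0,0,0,0,0,0]]'
```

```text
clock: 22.6
position: [0.5629, 0.0858, 0.0402]
tool_rot: [-3.142, 0.0, 1.201]
force: [-0.4, 0.4, -0.3]
grip_width: -0.0
```

```bash
python3 -m handwheel '[[0,0,0.04,0,0,0],[0,0,0,0,0,0]]'
```

```text
clock: 22.85
position: [0.563, 0.0859, 0.0394]
tool_rot: [3.141, -0.0, 1.201]
force: [-1.7, 0.6, 5.4]
grip_width: 0.0
```

```bash
python3 -m handwheel '[[0,0,-0.01,0,0,0],[0,0,0,0,0,0]]'
python3 -c "
from workcell import bot
o=bot.observe();print(o['position'],o['force'])"
python3 -m handwheel '[[0,0,-0.3,0,0,0],[0,0,-0.9,0,0,0],[0,0,-0.9,0,0,0],[0,0,-0.9,0,0,0],[0,0,0,0,0,0]]'
python3 -c "
from workcell import bot
import numpy as np
o=bot.observe();print(o['position'],o['force'])
y=o['tool_rot'][2];d=np.array([.4932,-.1017])-o['position'][:2]
print(d@[np.cos(y),np.sin(y)]/.025,d@[np.sin(y),-np.cos(y)]/.025)"
```

```text
clock: 23.1
position: [0.563, 0.0858, 0.0395]
tool_rot: [3.141, -0.0, 1.201]
force: [-0.0, 0.4, 3.9]
grip_width: 0.0002
[0.56300154 0.08582646 0.03954959] [-0.02497841  0.38627196  3.85096286]
clock: 23.72
position: [0.5636, 0.0859, 0.116]
tool_rot: [3.14, -0.001, 1.201]
force: [0.9, -0.1, -0.5]
grip_width: 0.0003
[0.56363188 0.08591029 0.11604493] [ 0.86063979 -0.05048245 -0.4880849 ]
-8.015376717504354 0.08349709604526194
```

```bash
python3 -m handwheel '[[-0.89,0.01,0,0,0,0],[-0.89,0.01,0,0,0,0],[-0.89,0.01,0,0,0,0],[-0.89,0.01,0,0,0,0],[-0.89,0.01,0,0,0,0],[-0.89,0.01,0,0,0,0],[-0.89,0.01,0,0,0,0],[-0.89,0.01,0,0,0,0]]'
python3 -m handwheel '[[-0.89,0,0,0,0,0],[0,0,0.5,0,0,0],[0,0,0.9,0,0,0],[0,0,0.9,0,0,0],[0,0,0.5,0,0,0],[0,0,0,0,0,0]]'
python3 -m handwheel '[[0,0,0.04,0,0,0],[0,0,0,0,0,0]]'
```

```text
clock: 24.72
position: [0.4999, -0.0815, 0.1141]
tool_rot: [-3.141, 0.0, 1.201]
force: [-0.1, -0.6, -0.6]
grip_width: -0.0003
clock: 25.48
position: [0.492, -0.1015, 0.0438]
tool_rot: [-3.14, 0.001, 1.201]
force: [-0.1, 0.9, 0.2]
grip_width: 0.0002
clock: 25.72
position: [0.4928, -0.1016, 0.044]
tool_rot: [3.141, -0.0, 1.201]
force: [0.4, 0.6, 0.2]
grip_width: -0.0002
```

```bash
python3 -m handwheel '[[0,0,0.08,0,0,0],[0,0,0,0,0,0]]'
python3 -m handwheel '[[0,0,0.03,0,0,0],[0,0,0,0,0,0]]'
```

```text
clock: 25.98
position: [0.4925, -0.1016, 0.0415]
tool_rot: [3.142, -0.0, 1.201]
force: [-0.6, -0.7, 0.0]
grip_width: -0.0002
clock: 26.22
position: [0.4924, -0.1017, 0.0407]
tool_rot: [-3.142, 0.0, 1.201]
force: [-0.2, -0.1, 0.9]
grip_width: 0.0001
```

```bash
python3 -m handwheel '[[0,0,0.03,0,0,0],[0,0,0,0,0,0]]'
python3 -c "
from workcell import bot
o=bot.observe();print(o['position'],o['force'])"
```

```text
clock: 26.48
position: [0.4925, -0.1018, 0.0402]
tool_rot: [3.141, -0.0, 1.201]
force: [-2.8, 0.8, 8.7]
grip_width: -0.0002
[ 0.49252263 -0.10175587  0.04024625] [-2.80013397  0.83675049  8.72327272]
```

```bash
python3 -m handwheel '[[0,0,-0.01,0,0,0],[0,0,0,0,0,0]]'
python3 -c "
from workcell import bot
o=bot.observe();print(o['position'],o['force'])"
```

```text
clock: 26.72
position: [0.4925, -0.1017, 0.0404]
tool_rot: [3.141, -0.0, 1.201]
force: [-1.3, -0.7, 4.6]
grip_width: -0.0002
[ 0.49250418 -0.10171711  0.04040954] [-1.28312848 -0.70281823  4.63056349]
```

```bash
python3 -m handwheel '[[0,0,-0.4,0,0,0],[0,0,-0.9,0,0,0],[0,0,-0.9,0,0,0],[0,0,-0.8,0,0,0],[0.94,0.117,0,0,0,0],[0.94,0.117,0,0,0,0],[0.94,0.117,0,0,0,0],[0.94,0.117,0,0,0,0]]' -0.2 20
python3 -m handwheel '[[0.94,0.117,0,0,0,0],[0.94,0.117,0,0,0,0],[0.94,0.117,0,0,0,0],[0.94,0.117,0,0,0,0],[0.94,0.117,0,0,0,0],[0.94,0.117,0,0,0,0],[0,0,0,0,0,0],[0,0,0,0,0,0]]'
python3 -c "
from workcell import bot
import numpy as np
o=bot.observe();print(o['position'],o['force'],o['qpos'])
y=o['tool_rot'][2];d=np.array([.6049,.1071])-o['position'][:2]
print(d@[np.cos(y),np.sin(y)]/.025,d@[np.sin(y),-np.cos(y)]/.025)"
```

```text
clock: 27.72
position: [0.5377, -0.0175, 0.1158]
tool_rot: [3.141, -0.0, 1.201]
force: [1.2, 0.0, 0.6]
grip_width: 0.0509
clock: 28.72
position: [0.6043, 0.1063, 0.1156]
tool_rot: [3.141, 0.0, 1.201]
force: [0.1, -1.1, 0.2]
grip_width: 0.0509
[0.60432875 0.10628263 0.11557339] [ 0.14979064 -1.1438682   0.20109607] [-0.75112907  0.79405255  0.76356942  1.75327903 -0.69080438  0.88417828
 -0.04738489]
0.038745683031743514 0.00947895609072923
```

```bash
python3 -m handwheel '[[0.04,0.01,0.9,0,0,0],[0,0,0.8,0,0,0],[0,0,0.4,0,0,0],[0,0,0.4,0,0,0],[0,0,0,0,0,0]]'
python3 -m handwheel '[[0,0,0,0,0,0],[0,0,-0.02,0,0,0],[0,0,-0.02,0,0,0],[0,0,0,0,0,0]]' 0.2 20
python3 -c "
from workcell import bot
o=bot.observe();print(o['position'],o['force'],o['moment'])"
```

```text
clock: 29.35
position: [0.605, 0.1075, 0.0522]
tool_rot: [-3.141, 0.001, 1.201]
force: [0.4, -0.4, -0.1]
grip_width: 0.0514
clock: 29.85
position: [0.6053, 0.1077, 0.0538]
tool_rot: [3.141, 0.0, 1.201]
force: [1.3, -1.6, -5.6]
grip_width: 0.0357
[0.60527379 0.1077375  0.05378467] [ 1.28007589 -1.57417575 -5.63651417] [-0.30967246 -0.36282541  0.03771967]
```

```bash
python3 -m handwheel '[[0,0,0.015,0,0,-0.02],[0,0,0,0,0,-0.027],[0,0,-0.005,0,0,-0.027],[0,0,-0.005,0,0,-0.027],[0,0,-0.005,0,0,-0.027],[0,0,-0.005,0,0,-0.027],[0,0,0,0,0,0]]'
python3 -c "
from workcell import bot
o=bot.observe();print(o['position'],o['tool_rot'],o['force'],o['moment'])"
```

```text
clock: 30.72
position: [0.6048, 0.1076, 0.0541]
tool_rot: [-3.141, -0.001, 2.174]
force: [-4.0, -0.4, 1.2]
grip_width: 0.0354
[0.6047587  0.1076207  0.05406131] [-3.14114042e+00 -1.09687953e-03  2.17389093e+00] [-3.97536215 -0.44068564  1.24638163] [-0.25891796  1.09813952  0.06558086]
```

```bash
python3 -m handwheel '[[0.01,-0.016,-0.01,0,0,-0.027],[0,0,-0.011,0,0,-0.027],[0,0,-0.011,0,0,-0.027],[0,0,-0.011,0,0,-0.027],[0,0,-0.011,0,0,-0.027],[0,0,-0.011,0,0,-0.027],[0,0,0,0,0,0]]'
python3 -c "
from workcell import bot
o=bot.observe();print(o['position'],o['tool_rot'],o['force'],o['moment'])"
python3 -m handwheel '[[0,0,0,0,0,0],[0,0,0,0,0,0],[0,0,0.06,0,0,0],[0,0,0,0,0,0]]' -0.2 20
python3 -m handwheel '[[0,0,0,0,0,0],[0,0,-0.02,0,0,0],[0,0,-0.02,0,0,0],[0,0,0,0,0,0]]' 0.2 20
python3 -c "
from workcell import bot
o=bot.observe();print(o['position'],o['tool_rot'],o['force'],o['moment'])"
```

```text
clock: 31.6
position: [0.6045, 0.107, 0.0555]
tool_rot: [-3.141, -0.001, -3.095]
force: [-2.5, -4.8, 1.1]
grip_width: 0.0351
[0.604524   0.10699049 0.05548322] [-3.14126164e+00 -7.76762083e-04 -3.09529083e+00] [-2.5275764  -4.79038704  1.14789207] [-1.17408593  0.76560334  0.03698766]
clock: 32.1
position: [0.6047, 0.1079, 0.0538]
tool_rot: [-3.142, -0.0, -3.091]
force: [0.0, 0.2, -0.1]
grip_width: 0.051
clock: 32.6
position: [0.6046, 0.1074, 0.0549]
tool_rot: [-3.141, -0.0, -3.09]
force: [-0.2, -3.5, -3.8]
grip_width: 0.0355
[0.6046488  0.10744312 0.05489215] [-3.14127672e+00 -2.62457278e-04 -3.09044675e+00] [-0.19457575 -3.47592762 -3.80436793] [-0.72782585 -0.13096205  0.0439908 ]
```

```bash
python3 -m handwheel '[[0,-0.02,0.012,0,0,0],[0,0,0,0,0,0]]'
python3 -m handwheel '[[0,0,0.0108,0,0,0.027],[0,0,0.0108,0,0,0.027],[0,0,0,0,0,0]]'
python3 -m handwheel '[[0,0,0.0108,0,0,0.027],[0,0,0.0108,0,0,0.027],[0,0,0,0,0,0]]'
python3 -c "
from workcell import bot
o=bot.observe();print(o['position'],o['tool_rot'],o['force'],o['moment'])"
```

```text
clock: 32.85
position: [0.6047, 0.1073, 0.0547]
tool_rot: [3.142, -0.0, -3.09]
force: [-0.8, -1.6, -2.8]
grip_width: 0.0357
clock: 33.22
position: [0.6048, 0.1075, 0.0541]
tool_rot: [-3.141, 0.0, 2.855]
force: [1.2, -1.9, -1.9]
grip_width: 0.035
clock: 33.6
position: [0.6049, 0.1075, 0.0536]
tool_rot: [-3.142, 0.0, 2.519]
force: [0.6, -1.1, -1.1]
grip_width: 0.0357
[0.60487716 0.10752731 0.05359872] [-3.14152953e+00  3.46901976e-04  2.51911576e+00] [ 0.5784417  -1.12634083 -1.10143431] [-0.12564902 -0.39923636 -0.05850123]
```

```bash
for i in 1 2; do :; done
python3 -m handwheel '[[0,0,0.0108,0,0,0.027],[0,0,0.0108,0,0,0.027],[0,0,0,0,0,0]]'
python3 -m handwheel '[[0,0,0.0108,0,0,0.027],[0,0,0.0108,0,0,0.027],[0,0,0,0,0,0]]'
python3 -c "
from workcell import bot
o=bot.observe();print(o['position'],o['tool_rot'],o['force'],o['moment'])"
```

```text
clock: 33.98
position: [0.605, 0.1075, 0.0531]
tool_rot: [3.141, 0.0, 2.182]
force: [2.7, -0.4, -2.5]
grip_width: 0.035
clock: 34.35
position: [0.6052, 0.1074, 0.0526]
tool_rot: [3.141, 0.001, 1.843]
force: [4.9, 0.8, -1.0]
grip_width: 0.0355
[0.60515069 0.10735947 0.05256313] [3.14103690e+00 5.08388757e-04 1.84326387e+00] [ 4.85906583  0.76351496 -0.98997671] [ 0.03399368 -1.14355646 -0.09595102]
```

```bash
python3 -m handwheel '[[0,0.02,0.0108,0,0,0.027],[0,0.01,0.0108,0,0,0.027],[0,0,0,0,0,0]]'
python3 -m handwheel '[[0,0,0.0108,0,0,0.027],[0,0,0.0108,0,0,0.027],[0,0,0,0,0,0]]'
python3 -c "
from workcell import bot
o=bot.observe();print(o['position'],o['tool_rot'],o['force'],o['moment'])"
```

```text
clock: 34.72
position: [0.6054, 0.1073, 0.0519]
tool_rot: [-3.141, 0.001, 1.504]
force: [0.6, -0.9, 0.5]
grip_width: 0.0352
clock: 35.1
position: [0.6056, 0.1071, 0.0516]
tool_rot: [3.141, 0.001, 1.165]
force: [1.2, -2.3, 3.7]
grip_width: 0.0353
[0.60557038 0.10708402 0.05155942] [3.14133981e+00 5.96921438e-04 1.16518230e+00] [ 1.23828594 -2.29964608  3.70007519] [-0.54574441 -0.56001864 -0.03414074]
```

```bash
python3 -m handwheel '[[0,0,-0.005,0,0,0.027],[-0.01,0,-0.005,0,0,0.027],[0,0,0,0,0,0.027],[0,0,0,0,0,0]]'
python3 -m handwheel '[[0,0,0,0,0,0.027],[0,0,0.005,0,0,0.027],[0,0,0.005,0,0,0.024],[0,0,0,0,0,0]]'
python3 -c "
from workcell import bot
o=bot.observe();print(o['position'],o['tool_rot'],o['force'],o['moment'])"
```

```text
clock: 35.6
position: [0.6054, 0.1067, 0.0516]
tool_rot: [3.141, 0.001, 0.656]
force: [2.0, -3.4, 2.6]
grip_width: 0.0356
clock: 36.1
position: [0.6052, 0.1065, 0.0513]
tool_rot: [3.141, 0.001, 0.165]
force: [1.7, -4.2, 3.7]
grip_width: 0.035
[0.60518608 0.10651146 0.05133966] [3.14070538e+00 8.43108745e-04 1.65130041e-01] [ 1.69362713 -4.23926251  3.73953557] [-1.24860383 -0.45092099 -0.06883962]
```

```bash
python3 -m handwheel '[[0,0,0,0,0,0],[0,0,0,0,0,0],[0,0,-0.5,0,0,0],[0,0,-0.7,0,0,0],[0,0,-0.35,0,0,0],[0,0,0,0,0,0]]' -0.2 20
python3 -m handwheel '[[-0.9,0.27,0,0,0,0],[-0.91,0.27,0,0,0,0],[0,0,0.5,0,0,0],[0,0,0.7,0,0,0],[0,0,0.6,0,0,0],[0,0,0,0,0,0]]' 1 20
python3 -c "
from workcell import bot
o=bot.observe();print(o['position'],o['tool_rot'],o['force'],o['moment'])"
```

```text
clock: 36.85
position: [0.6057, 0.1074, 0.0911]
tool_rot: [-3.141, -0.001, 0.159]
force: [0.0, 0.3, -0.5]
grip_width: 0.0513
clock: 37.6
position: [0.5624, 0.0865, 0.0437]
tool_rot: [3.141, 0.002, 0.158]
force: [-0.8, -0.6, 0.4]
grip_width: -0.0001
[0.56238063 0.086546   0.04372383] [3.14114107e+00 2.00038112e-03 1.58162051e-01] [-0.836126   -0.58599473  0.40663514] [ 0.04868311 -0.04599465 -0.02937458]
```

```bash
python3 -m handwheel '[[0,0,0.06,0,0,0],[0,0,0,0,0,0]]'
python3 -m handwheel '[[0,0,0.03,0,0,0],[0,0,0,0,0,0]]'
python3 -c "
from workcell import bot
o=bot.observe();print(o['position'],o['force'])"
```

```text
clock: 37.85
position: [0.563, 0.0867, 0.044]
tool_rot: [3.142, -0.0, 0.158]
force: [0.5, -0.4, -0.3]
grip_width: -0.0002
clock: 38.1
position: [0.5628, 0.0868, 0.0431]
tool_rot: [-3.141, -0.0, 0.158]
force: [-0.4, 0.5, 0.6]
grip_width: -0.0002
[0.56284655 0.08681369 0.04307577] [-0.41200976  0.51378304  0.6490853 ]
```

```bash
python3 -m handwheel '[[0,0,0.04,0,0,0],[0,0,0,0,0,0]]'
python3 -m handwheel '[[0,0,0.03,0,0,0],[0,0,0,0,0,0]]'
```

```text
clock: 38.35
position: [0.5628, 0.0868, 0.0419]
tool_rot: [-3.142, 0.0, 0.158]
force: [-0.1, -0.0, -0.1]
grip_width: -0.0
clock: 38.6
position: [0.5628, 0.0867, 0.0411]
tool_rot: [3.142, 0.0, 0.158]
force: [-0.4, -0.7, -0.5]
grip_width: -0.0001
```

```bash
python3 -m handwheel '[[0,0,0.03,0,0,0],[0,0,0,0,0,0]]'
python3 -c "
from workcell import bot
o=bot.observe();print(o['position'],o['force'])"
```

```text
clock: 38.85
position: [0.5629, 0.0867, 0.0406]
tool_rot: [-3.142, -0.0, 0.158]
force: [-0.6, 0.8, 3.1]
grip_width: 0.0006
[0.56285973 0.08673712 0.04055773] [-0.58689625  0.81605356  3.1210901 ]
```

```bash
python3 -m handwheel '[[0,0,0.012,0,0,0],[0,0,0,0,0,0]]'
python3 -c "
from workcell import bot
o=bot.observe();print(o['position'],o['force'])"
python3 -m handwheel '[[0,0,-0.3,0,0,0],[0,0,-0.9,0,0,0],[0,0,-0.9,0,0,0],[0,0,-0.9,0,0,0],[0,0,0,0,0,0]]'
python3 -c "
from workcell import bot
import numpy as np
o=bot.observe();print(o['position'],o['force'])
y=o['tool_rot'][2];d=np.array([.4932,-.1017])-o['position'][:2]
print(d@[np.cos(y),np.sin(y)]/.025,d@[np.sin(y),-np.cos(y)]/.025)"
```

```text
clock: 39.1
position: [0.5629, 0.0868, 0.0404]
tool_rot: [-3.141, -0.0, 0.158]
force: [-2.0, 1.2, 6.3]
grip_width: -0.0002
[0.56286902 0.08676663 0.04037087] [-1.97183936  1.16629208  6.27525175]
clock: 39.72
position: [0.5636, 0.087, 0.1174]
tool_rot: [-3.141, -0.003, 0.158]
force: [0.6, 0.5, -0.3]
grip_width: 0.0001
[0.56361079 0.08698345 0.11740459] [ 0.56877799  0.47448489 -0.25641509]
-3.9722531683960987 7.008266672479608
```

```bash
python3 -m handwheel '[[-0.5,0.876,0,0,0,0],[-0.5,0.876,0,0,0,0],[-0.5,0.876,0,0,0,0],[-0.5,0.876,0,0,0,0],[-0.5,0.876,0,0,0,0],[-0.5,0.876,0,0,0,0],[-0.49,0.876,0,0,0,0],[-0.49,0.876,0,0,0,0]]'
python3 -m handwheel '[[0,0,0.5,0,0,0],[0,0,0.9,0,0,0],[0,0,0.9,0,0,0],[0,0,0.5,0,0,0],[0,0,0.1,0,0,0],[0,0,0,0,0,0],[0,0,0,0,0,0]]'
python3 -c "
from workcell import bot
o=bot.observe();print(o['position'],o['force'])"
```

```text
clock: 40.72
position: [0.4917, -0.1025, 0.1152]
tool_rot: [-3.141, 0.0, 0.158]
force: [1.5, -0.3, 0.7]
grip_width: -0.0003
clock: 41.6
position: [0.4925, -0.1019, 0.0432]
tool_rot: [3.141, -0.001, 0.158]
force: [0.1, -0.4, -0.6]
grip_width: -0.0001
[ 0.49245197 -0.10194865  0.04317186] [ 0.11563241 -0.41655643 -0.57576243]
```

```bash
python3 -m handwheel '[[0,0,0.07,0,0,0],[0,0,0,0,0,0]]'
python3 -m handwheel '[[0,0,0.03,0,0,0],[0,0,0,0,0,0]]'
```

```text
clock: 41.85
position: [0.4922, -0.1019, 0.041]
tool_rot: [-3.142, -0.0, 0.158]
force: [-0.1, 1.0, -0.4]
grip_width: -0.0002
clock: 42.1
position: [0.4922, -0.102, 0.0403]
tool_rot: [-3.142, -0.0, 0.158]
force: [0.1, 0.2, 3.4]
grip_width: -0.0001
```

```bash
python3 -c "
from workcell import bot
o=bot.observe();print(o['position'],o['force'])"
python3 -m handwheel '[[0,0,0.012,0,0,0],[0,0,0,0,0,0]]'
python3 -c "
from workcell import bot
o=bot.observe();print(o['position'],o['force'])"
python3 -m handwheel '[[0,0,-0.3,0,0,0],[0,0,-0.9,0,0,0],[0,0,-0.9,0,0,0],[0,0,-0.9,0,0,0],[0,0,0,0,0,0]]'
```

```text
[ 0.49220976 -0.10197737  0.04026136] [0.08237883 0.19624723 3.35802834]
clock: 42.35
position: [0.4922, -0.102, 0.0401]
tool_rot: [-3.142, -0.0, 0.158]
force: [-1.2, 1.9, 8.4]
grip_width: 0.0002
[ 0.49224048 -0.10204491  0.04007998] [-1.18935606  1.88006977  8.37088329]
clock: 42.98
position: [0.4927, -0.102, 0.1161]
tool_rot: [3.141, -0.002, 0.158]
force: [-0.1, -0.2, -0.6]
grip_width: 0.0
```

```bash
python3 -m handwheel '[[-0.5,0.9,-0.9,0,0,0],[-0.5,0.9,-0.9,0,0,0],[-0.5,0.9,-0.9,0,0,0],[-0.5,0.9,-0.9,0,0,0],[-0.5,0.9,-0.9,0,0,0],[-0.5,0.9,-0.9,0,0,0],[0,0,0,0,0,0],[0,0,0,0,0,0]]' -0.2
python3 - <<'E'
from workcell import bot
import cv2,numpy as np
for n,(a,b,c,d) in (("top",(130,265,185,365)),("side",(140,310,160,350))):
    f=bot.grab_frame(n)["pixels"]; cv2.imwrite(f"pics/{n}9.png",f)
    o=cv2.imread(f"pics/{n}0.png")
    im=np.hstack([cv2.resize(x[a:b,c:d],None,fx=2.1,fy=2.1,interpolation=cv2.INTER_CUBIC) for x in(o,f)]); cv2.imwrite(f"pics/{n}cmp.png",im)
print(bot.observe()['position'])
E
```

```text
clock: 43.98
position: [0.4394, -0.2464, 0.2491]
tool_rot: [-3.141, 0.0, 0.159]
force: [0.1, 0.6, -0.5]
grip_width: 0.0513
[ 0.439474   -0.24621228  0.24909854]
```

View pics/topcmp.png

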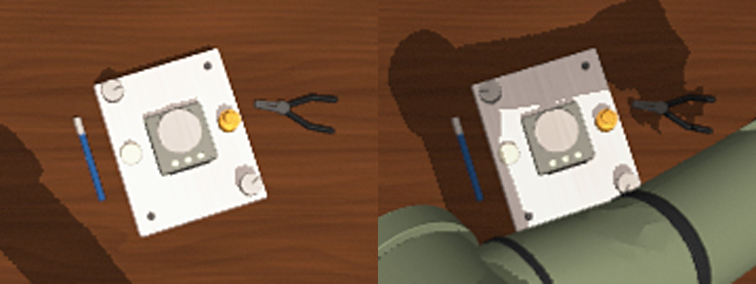

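View pics/sidecmp.png

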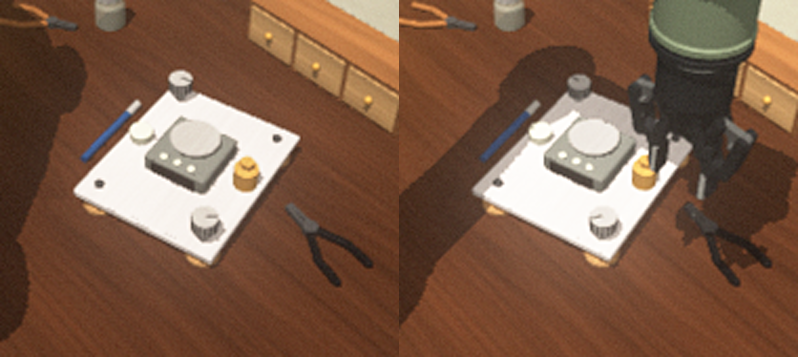

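The plate, weight, box, pen and pliers are all where they started. Only the knobs have turned and sunk, and the arm is clear.

```bash
python3 -c "
from workcell import bot
print(bot.job_done())"
```

```text
the job is handed in; nothing more can be done
None
```

I screwed both levelling screws down, let go, and handed the job in at about 44 s. The plate probes close to level. I had no direct way to read the load on each foot.

- **Knob_4** (the side the balance leaned to): turned about 2.8 rad clockwise.
- **Knob_2** (hanging free): I felt for its touch twice, backing off about 2 rad in between. It began to bear at about 1.5–1.75 rad from its start. I left it at about 3.53 rad, so roughly 1.8–2.0 rad past the touch, inside the 1.4–2.4 rad window.

**Last checks**
- **Level:** light fingertip probes of the plate read 40.7 mm on the knob_2 side and 40.4 mm on the knob_4 side, 0.2 m apart. That is a tilt of about 0.0015 rad across the foot_1–foot_3 line, with a probing error of about 0.001 rad. I did not probe along that line, which the screws cannot adjust.
- **Rocking:** both sides pushed back firmly when pressed lightly (peaks of 6–9 N). The knob_4 side was somewhat stiffer (27 against 17 N/mm), which may mean foot_4 carries a little more.
- **Disturbance:** by eye in both camera views, the balance, weight, box, pen and pliers had not moved, and the gripper was clear of everything.

**Less certain:** the felt force past the touch grew slowly at first and then more steeply than the stated 5 N per rad. The touch point is therefore only good to about 0.2 rad, and the feet's load shares are inferred from the turns rather than measured.

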